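# Hang the dipper back on the drip rack between its neighbours

### The arm

A 6-joint arm with a two-finger parallel gripper is mounted at the origin on the work surface; the furniture and walls round the work are solid. World frame = base frame: x ahead of the robot, y to its left, z up, the work surface at z = 0. Lengths are in m, angles in rad, forces in N, time in s.
With the tool pointing down it reaches from about 0.275 to 0.85 m from the base axis. Payload 5.2 kg.
Tool frame: the origin (TCP) lies midway between the tips of the shut fingers; the grasp point (between the pads) lies 19 mm behind it; z points along the fingers, y is the line along which they close (so a half turn about z gives the same grasp; the last joint's range is limited). The gripper opens to 85 mm and grips with 20 to 120 N. Pads are 22 mm wide; open, the fingers measure 114 mm over their backs; the gripper's body (76 mm by 85 mm) begins 54 mm behind the grasp point. The pads swing forward as they close: fully open they stand 13 mm farther back than shut.
Start: joints at [-1.353, 0.259, 1.535, -0, 1.348, -0.203], TCP at [0.225, -0.502, 0.231] pointing down, gripper open.
Joint ranges: [-3.14, 3.14], [-0.91, 2.08], [0.19, 2.58], [-1.22, 4.36], [0.22, 2.71], [-3.12, 3.12]. Speed limits (rad/s): [2.57, 2.57, 3.14, 3.14, 3.14, 3.14].

### API

Orientations are given as a unit quaternion [w, x, y, z].
In Python, from station import readout, vision, ticket gives the robot as it stands.
- The arm moves only by the tool servo_tool, never from a script. Its argument "moves" is a list of rows, each an object with "slide": the shift along the world's x, y, z in mm, a list of three; "twist": the turn, a rotation vector about the world's x, y, z in degrees, a list of three; "gripper": the finger opening in mm, from 0 to 85.4. A call has 1 to 20 rows; each row shifts and turns the commanded pose from where the row before left it; what a row does not reach is not made up. A row lasts 1/12 s, in which the tool goes at most 41.7 mm and 7.16 degrees, less where a joint would pass 70% of its speed; a pose out of reach is approached as far as the arm can. A call with a gripper value outside its range is refused whole. The fingers move at their own pace and stop on an object; "force" is the grip in N (left out, the last holds). Time passes only in rows, so rows that do not move let the fingers close. It gives the time, the measured TCP pose, the force, the opening and the grip force at its end, in the units of the state.
- readout.observe(): the state, without advancing time (a new reading comes with each control period).
- vision.camera(name): name is "side" or "top"; returns a dict with "pixels" (420x560x3 uint8, blue, green, red), "depth" (420x560 float32, m along the optical axis (not along the pixel's ray), 0 where there is no reading), "vertical_fov" (degrees; the focal length in pixels is half the picture's height over the tangent of half this angle, whatever the lens; pixels are square), "cx", "cy" (the principal point, pixels), "origin" and "rotation" of the camera in the world. Camera axes: x right, y down, z forward; pixel columns grow to the right and rows downward; lengths in m; the calibration is good to about 2 mm. A picture is of the moment at which its call begins.
- ticket.job_done(): hands the job in; it is judged then, once.
The state is a dict: "t": time; "joint_pos": joint angles; "joint_vel": joint speeds; "joint_torque": joint torques, N m; "position": TCP position; "tool_rot": TCP orientation; "force": force on the tool from outside, world axes, zero at the start; "wrist_torque": the same for the moment, N m; "grip_width": finger opening in m; "gripper_force": force on a finger pad.
Only numpy, scipy, OpenCV 4.12 (cv2) and the standard library are available. Lean on these libraries where they do the work, as an engineer would, in place of code of your own. Each camera call takes 0.05 s, during which the arm holds its last target. There are 200 camera calls.

### The job

Hang the steel dipper that stands on the table back on the drip rack, in the notch of the empty saddle between the two dippers that already hang there. That saddle is shifted along the rail and its notch is seldom mid-gap: set the hook down lightly on the saddle, slide it along by feel until it drops in, and see it fully home in the notch before you let go. Never force it, and do not knock or unhook the neighbours.

Things in the scene. Friction and masses are not known exactly. Their poses are not given: they have to be found in the camera images.
- dipper: The dipper to hang, standing on the table: flat-bottomed steel bowl, 54 mm across, 45 high (middle of three sizes), and an upright handle strip 12 mm wide (y), 4 thick (x -4 to 0), 215 tall in all, 0.2 kg. Origin: foot of the handle's back face, level with the bowl's underside. z up along the handle, +x the way the hook points, away from the bowl (bowl axis at x -31), y across.
- dipper_grip (a point): Middle of the wooden grip at the top of the dipper's handle, 185 mm above the dipper's underside and 2 mm in front of the handle's back face: take it here. The grip is 17 mm wide (y), 12 thick (x), 60 tall. Axes as the dipper's.
- dipper_hook (a point): Point under the dipper's hook, 10 mm behind the handle's back face, 130 above the dipper's underside: it comes to rest on the notch's floor. The hook is a flat strip 8 mm wide (y), 5 thick: straight back (+x) from the handle, then down (20 mm clear between handle and nose); the nose ends 18 mm below this point. Axes as the dipper's.
- rack: Fixed steel drip rack in a tray 124 x 350 x 16 mm. Origin on the table; +x to the back, y along the rail, z up. Rail: flat bar on edge, x 32 to 38 mm, top at z 179, 320 long. Three notched saddle blocks sit on it; the outer two (y +80, -80) are taken. Handles of hung dippers lean on a back-rest bar (front face x 26, z 103 to 117). Dippers hang in front, bowl to -x, hook over a saddle.
- gap (a point): Mid-rail, at the front and notch-floor height of the empty saddle (rack x 30, y 0, z 185 mm), axes as the rack's. That saddle: 60 mm wide (y), x 30 to 40, flat top at z 197, in its middle an open notch 11.5 wide, 12 deep. It is clamped rigidly with its notch up to 13 mm to either side (y) of this point; where is not measured. Home: hook on the notch's floor, handle's back at rack x 20 to 26.
- dipper_large: Neighbour: a larger dipper (bowl 64 mm across, 54 high, axis at x -36) with the same handle and hook, hanging loose on one of the outer saddles (either side). Origin and axes as the dipper's.
- dipper_small: Neighbour: a smaller dipper (bowl 44 mm across, 36 high, axis at x -26) with the same handle and hook, hanging loose on the other outer saddle. Origin and axes as the dipper's.
Mind the look-alikes: they are no part of the job. What is shaped like the dipper but green is not meant.

How it is judged:
By the outcome, as a careful person would: the job done as asked, in the order asked, and still so for the second after the job is handed in, with the robot touching nothing.
It also fails if it takes over 64 s, if anything falls off the work surface, if the arm or the gripper's body presses on something with over 40 N, if the wrist force passes 120 N, or if a joint passes its speed limit or range.

## Working session

There is one attempt and no reset: what is moved stays moved. The work goes in short steps, Python scripts to look and compute and a tool call to move; the robot and the scene stay as the last step left them, time stands still between calls to the robot, and variables do not carry over. Pictures are saved under pics/ and viewed, at most 10 in all, crops included, and the job is handed in when it is done.

Besides the shell and the picture viewer there is one more tool, called in YAML: its name, and indented under it one key for each argument. servo_tool: Moves the arm, as the interface text tells. Its arguments: {"type":"object","properties":{"moves":{"type":"array","items":{"type":"object","properties":{"slide":{"type":"array","items":{"type":"number"}},"twist":{"type":"array","items":{"type":"number"}},"gripper":{"type":"number"}}}},"force":{"type":"number"}},"required":["moves"]}

```bash
mkdir -p pics
cat > h.py <<'E'
import numpy as np, cv2
from station import readout, vision, ticket
def cloud(c):
    H,W=c["depth"].shape; f=H/2/np.tan(np.radians(c["vertical_fov"])/2)
    v,u=np.mgrid[:H,:W]; d=c["depth"]
    p=np.stack([(u-c["cx"])/f*d,(v-c["cy"])/f*d,d],-1)
    return p@np.array(c["rotation"]).T+np.array(c["origin"])
E
python3 - <<'E'
from h import *
for n in("side","top"):
    c=vision.camera(n); cv2.imwrite(f"pics/{n}0.png",c["pixels"]); np.savez(f"{n}0.npz",**c)
    print(n,c["vertical_fov"],c["cx"],c["cy"],c["origin"],np.round(c["rotation"],3).tolist())
print(readout.observe())
E
```

```text
side 47.84034807773766 267.08482723347754 200.54576882794564 [ 0.54779635 -0.92356479  0.73155897] [-0.469, 0.883, 0.002, -0.003]
top 51.30813106159575 278.27114738505134 216.5574635434517 [ 0.44015474 -0.00754015  1.0818999 ] [-0.039, 0.709, -0.702, 0.048]
{'t': 0.1, 'joint_pos': array([-1.35280196e+00,  2.59273739e-01,  1.53596715e+00, -2.97179808e-05,
        1.34803029e+00, -2.02769627e-01]), 'joint_vel': array([ 0.00155496, -0.00134815, -0.00202567, -0.00104919, -0.00015659,
        0.00148892]), 'joint_torque': array([ 1.84470759e-03, -4.46974003e+01, -2.91246933e+01, -2.11113620e-04,
        6.38349244e-03,  1.02982847e-05]), 'position': array([ 0.22457244, -0.50153435,  0.2305585 ]), 'tool_rot': array([-8.39124582e-04,  9.77950179e-01,  2.08836640e-01, -2.08773373e-05]), 'force': array([ 0.60384609, -0.34217382, -0.45215736]), 'wrist_torque': array([-0.00851595,  0.0474736 ,  0.03471509]), 'gripper_force': 0.0, 'grip_width': 0.08556002518162789}
```

View pics/side0.png

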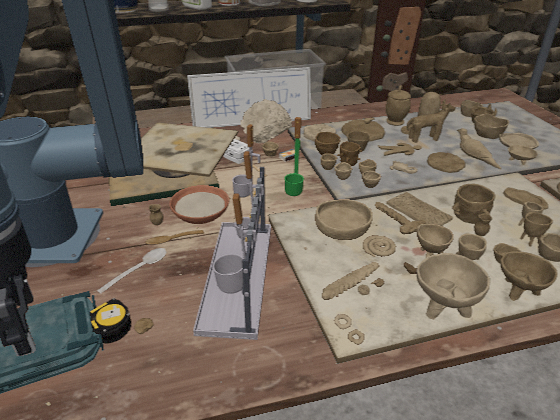

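View pics/top0.png

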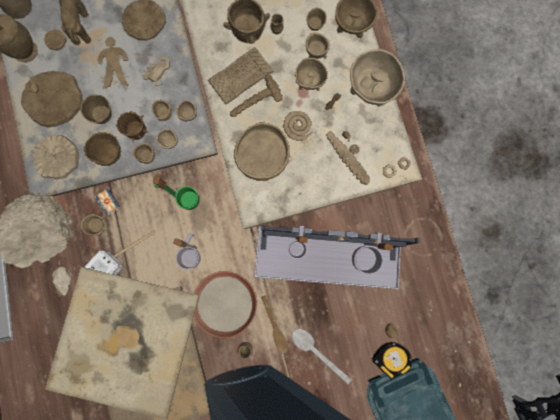

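The side view shows the rack at about (240,280). The target dipper stands behind it, with its bowl at (243,186) and grip at (250,138), and the green look-alike is at (294,160). In the top view the dipper's bowl is at (188,258) and its grip at (180,243). The rack's rail runs from (262,232) to (415,241), with bowls at (297,248) and (367,258).

```bash
cat > h.py <<'E'
import numpy as np, cv2
from scipy.spatial.transform import Rotation as R
from station import readout, vision, ticket
def cam(n):
    return vision.camera(n)
def rot(c): return R.from_quat(np.array(c["rotation"]),scalar_first=True).as_matrix()
def foc(c): return c["depth"].shape[0]/2/np.tan(np.radians(float(c["vertical_fov"]))/2)
def cloud(c):
    H,W=c["depth"].shape; f=foc(c)
    v,u=np.mgrid[:H,:W]; d=c["depth"]
    p=np.stack([(u-c["cx"])/f*d,(v-c["cy"])/f*d,d],-1)
    return p@rot(c).T+np.array(c["origin"])
def proj(c,P):
    q=(np.atleast_2d(P)-c["origin"])@rot(c); return q[:,:2]/q[:,2:]*foc(c)+[c["cx"],c["cy"]]
E
python3 - <<'E'
from h import *
s=np.load("side0.npz"); t=np.load("top0.npz")
a=cv2.resize(t["pixels"][215:300,150:425],None,fx=2.9,fy=2.9,interpolation=3)
b=cv2.resize(s["pixels"][110:340,190:330],None,fx=2.55,fy=2.55,interpolation=3)
cv2.imwrite("pics/a.png",a);cv2.imwrite("pics/b.png",b)
T=cloud(t);S=cloud(s)
np.set_printoptions(precision=3,suppress=True)
for (u,v) in [(188,258),(176,242),(180,243),(184,244),(300,270),(265,240),(410,241),(340,238),(367,258),(258,275),(398,285),(303,239),(364,241)]: print("T",u,v,T[v,u])
for (u,v) in [(243,186),(250,138),(249,165),(238,210),(262,200)]: print("S",u,v,S[v,u])
E
```

```text
T 188 258 [0.469 0.198 0.004]
T 176 242 [0.494 0.183 0.215]
T 180 243 [0.492 0.175 0.215]
T 184 244 [0.492 0.173 0.186]
T 300 270 [ 0.442 -0.076  0.004]
T 265 240 [0.514 0.01  0.009]
T 410 241 [ 0.504 -0.294  0.177]
T 340 238 [ 0.509 -0.149  0.172]
T 367 258 [ 0.471 -0.23   0.057]
T 258 275 [0.429 0.026 0.008]
T 398 285 [ 0.408 -0.313  0.015]
T 303 239 [ 0.499 -0.065  0.267]
T 364 241 [ 0.507 -0.21   0.119]
S 243 186 [0.473 0.168 0.04 ]
S 250 138 [0.495 0.17  0.185]
S 249 165 [ 0.503 -0.068  0.241]
S 238 210 [ 0.548 -0.924  0.732]
S 262 200 [ 0.528 -0.004  0.11 ]
```

View pics/a.png

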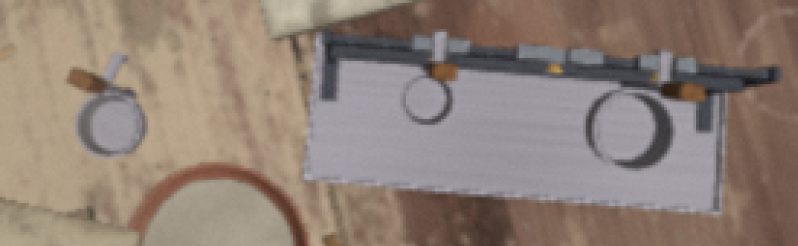

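View pics/b.png

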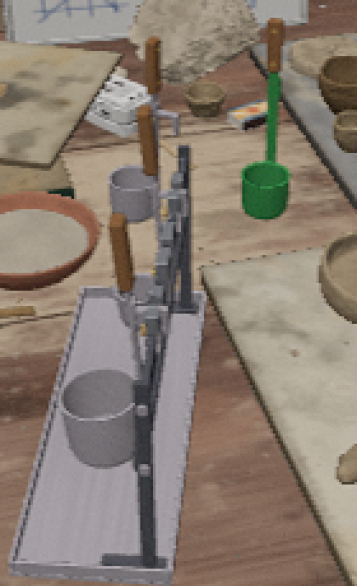

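In crop a the empty saddle spans about x 520–603, and its notch is the dark break at about x 563. The dipper's hook points up and right, from (105,88) to (120,58). Crop b shows the saddles in line along the rail.

Run:
```python
from h import *
np.set_printoptions(precision=4,suppress=True)
s=np.load("side0.npz"); t=np.load("top0.npz")
T=cloud(t);S=cloud(s)
# tray: plane region z 5..16mm
px=t["pixels"].astype(int)
# saddle tops in the top view
reg=np.zeros(T.shape[:2],bool);reg[215:300,245:425]=1
m=reg&(abs(T[...,2]-.197)<.006)
print("saddle pts",m.sum())
v,u=np.nonzero(m); 
P=T[m]; o=np.argsort(P[:,1]); P=P[o]
g=np.diff(P[:,1]); print("groups",[ (len(q),q.mean(0),q[:,1].min(),q[:,1].max()) for q in np.split(P,np.nonzero(g>.006)[0]+1) if len(q)>2])
l=np.polyfit(P[:,1],P[:,0],1); print("line x=a*y+b",l,np.degrees(np.arctan(l[0])),"resid",np.std(P[:,0]-np.polyval(l,P[:,1])))
m=reg&(abs(T[...,2]-.179)<.005); P=T[m]
l=np.polyfit(P[:,1],P[:,0],1); print("rail",m.sum(),l,P[:,1].min(),P[:,1].max(),np.std(P[:,0]-np.polyval(l,P[:,1])))
# tray floor/rim
m=reg&(T[...,2]>.001)&(T[...,2]<.022)&(px.min(-1)>110)&(np.ptp(px,axis=-1)<35)
m=cv2.morphologyEx(m.astype(np.uint8),cv2.MORPH_OPEN,np.ones((3,3)))>0
r=cv2.minAreaRect((T[m][:,:2]*1000).astype(np.float32));print("tray",m.sum(),r)
# dipper
for n,C,c,reg2 in(("T",T,t,(slice(225,275),slice(165,212))),("S",S,s,(slice(110,205),slice(228,275)))):
    Q=C[reg2].reshape(-1,3);col=c["pixels"][reg2].reshape(-1,3).astype(int)
    k=(Q[:,1]>.13)&(Q[:,1]<.24)&(Q[:,0]>.42)&(Q[:,0]<.56); Q=Q[k];col=col[k]
    for a,b in((.03,.05),(.11,.126),(.126,.142),(.15,.185),(.185,.209),(.209,.222)):
        w=Q[(Q[:,2]>a)&(Q[:,2]<b)]
        if len(w)>3: print(n,a,b,len(w),w.mean(0),w.min(0),w.max(0))
        if len(w)>3 and n+str(a) in("T0.126","T0.209","S0.126"): print(w)
```

```text
saddle pts 321
groups [(99, array([ 0.5106, -0.2253,  0.1962]), np.float64(-0.24558452797972885), np.float64(-0.20617227766412452)), (62, array([ 0.5152, -0.1686,  0.1973]), np.float64(-0.18015866426189286), np.float64(-0.1565311862819256)), (65, array([ 0.5178, -0.1326,  0.1974]), np.float64(-0.1453376237313587), np.float64(-0.12068988827065746)), (92, array([ 0.5232, -0.0664,  0.1961]), np.float64(-0.08603224226300717), np.float64(-0.04713202757942113))]
line x=a*y+b [0.0789 0.5284] 4.509513805497498 resid 0.0039449022679821704
rail 289 [0.0738 0.527 ] -0.3070612092928946 0.014037330752913994 0.002894838476729999
tray 3959 ((490.122314453125, -125.76031494140625), (382.63165283203125, 153.76805114746094), 85.84713745117188)
T 0.03 0.05 145 [0.4685 0.1952 0.0426] [0.4306 0.1366 0.0311] [0.4987 0.2193 0.0486]
T 0.11 0.126 5 [0.5065 0.1703 0.1171] [0.492  0.1661 0.1128] [0.5166 0.1759 0.1232]
T 0.126 0.142 48 [0.5076 0.1733 0.1352] [0.4907 0.1657 0.1273] [0.519  0.1811 0.1419]
[[0.519  0.173  0.1357]
 [0.5188 0.1704 0.1381]
 [0.5189 0.1683 0.1378]
 [0.5167 0.1727 0.1367]
 [0.5168 0.17
[... 3419 characters left out ...]
16 0.1342]
 [0.5068 0.1746 0.1326]
 [0.5096 0.1702 0.135 ]
 [0.5122 0.1703 0.1349]
 [0.5149 0.1694 0.1354]
 [0.5176 0.165  0.1378]
 [0.5201 0.1682 0.1361]
 [0.4961 0.1778 0.1278]
 [0.5096 0.1693 0.1325]
 [0.5122 0.1698 0.1322]
 [0.5147 0.1723 0.1309]
 [0.5175 0.1684 0.133 ]
 [0.52   0.1723 0.1309]
 [0.5148 0.1695 0.1294]
 [0.5173 0.1722 0.1279]
 [0.52   0.172  0.128 ]
 [0.5174 0.1681 0.1272]
 [0.52   0.1687 0.1268]
 [0.5175 0.1646 0.1261]]
S 0.15 0.185 63 [0.4953 0.178  0.1698] [0.4867 0.1699 0.1512] [0.5023 0.1863 0.1845]
S 0.185 0.209 57 [0.4945 0.1778 0.1965] [0.487  0.172  0.1854] [0.5025 0.1893 0.2089]
S 0.209 0.222 23 [0.4947 0.1802 0.213 ] [0.4878 0.1728 0.2092] [0.5004 0.1915 0.2157]
```

Run:
```python
from h import *
np.set_printoptions(precision=4,suppress=True)
t=np.load("top0.npz");s=np.load("side0.npz");T=cloud(t);S=cloud(s)
A=T[225:275,165:212].reshape(-1,3);B=S[110:205,228:275].reshape(-1,3)
def sel(Q,a,b): return Q[(Q[:,1]>.13)&(Q[:,1]<.24)&(Q[:,0]>.43)&(Q[:,0]<.53)&(Q[:,2]>a)&(Q[:,2]<b)]
top=sel(A,.209,.222); print("grip top rect",cv2.minAreaRect((top[:,:2]*1e3).astype(np.float32)))
hk=sel(A,.128,.1395);hk=hk[hk[:,0]>.500];print("hook rect",cv2.minAreaRect((hk[:,:2]*1e3).astype(np.float32)))
w,V=np.linalg.eigh(np.cov(hk[:,:2].T));print("hook pca",np.degrees(np.arctan2(*(V[::-1,1]*np.sign(V[0,1])))))
# bowl rim circle in top image (grey pixels), cast onto z=.045
b=sel(A,.038,.05);print("bowl rim",cv2.minEnclosingCircle((b[(b[:,0]<.5)&(b[:,1]>.16)][:,:2]*1e3).astype(np.float32)), len(b))
bs=sel(B,.005,.04);bs=bs[(bs[:,1]>.15)&(bs[:,1]<.2)];
r=np.linalg.lstsq(np.c_[2*bs[:,:2],np.ones(len(bs))],(bs[:,:2]**2).sum(1),rcond=None)[0];print("bowl side fit",r[:2],np.sqrt(r[2]+r[:2]@r[:2]))
# rack axis points
a=np.radians(-4.15);ex=np.array([np.cos(a),np.sin(a)]);ey=np.array([-ex[1],ex[0]])
reg=T[215:300,245:425].reshape(-1,3)
k=reg[(abs(reg[:,2]-.197)<.004)&(reg[:,1]>-.185)&(reg[:,1]<-.115)][:,:2]
print("empty saddle x extent",np.percentile(k@ex,[2,50,98]),"y",np.sort(k@ey)[[0,-1]]); yy=np.sort(k@ey);i=np.argmax(np.diff(yy));print("notch",yy[i],yy[i+1])
for z,l in((.2,"n"),):
  q=reg[(abs(reg[:,2]-.179)<.004)][:,:2];print("rail x",np.percentile(q@ex,[5,50,95]),"y",(q@ey).min(),(q@ey).max())
```

```text
grip top rect ((494.531005859375, 180.57693481445312), (17.55794906616211, 11.400259971618652), 63.93195343017578)
hook rect ((509.6022033691406, 173.4397430419922), (7.704923629760742, 21.195018768310547), 62.95451736450195)
hook pca -28.94054123206028
bowl rim ((470.51702880859375, 192.3014678955078), 29.174619674682617) 113
bowl side fit [0.4683 0.1937] 0.02415307113322853
empty saddle x extent [0.5212 0.5261 0.5309] y [-0.1425 -0.0828]
notch -0.11897193708941922 -0.10721982314268398
rail x [0.5212 0.5256 0.529 ] y -0.27010612938497663 0.051843224585521964
```

servo_tool:
  moves:
    - {"slide":[0,0,35],"twist":[0,0,7],"gripper":50}
    - {"slide":[0,0,35],"twist":[0,0,7]}
    - {"slide":[0,0,35],"twist":[0,0,7]}
    - {"slide":[0,0,25],"twist":[0,0,7]}
    - {"slide":[10,35,0],"twist":[0,0,7]}
    - {"slide":[10,35,0],"twist":[0,0,7]}
    - {"slide":[10,35,0],"twist":[0,0,7]}
    - {"slide":[10,35,0],"twist":[0,0,7]}
    - {"slide":[10,35,0],"twist":[0,0,7]}
    - {"slide":[10,35,0],"twist":[0,0,7]}
    - {"slide":[10,35,0],"twist":[0,0,7]}
    - {"slide":[10,35,0],"twist":[0,0,7]}
    - {"slide":[10,35,0],"twist":[0,0,7]}
    - {"slide":[10,35,0],"twist":[0,0,7]}
    - {"slide":[10,35,0],"twist":[0,0,7]}
    - {"slide":[10,35,0],"twist":[0,0,7]}
    - {"slide":[10,35,0],"twist":[0,0,7]}
    - {"slide":[10,35,0],"twist":[0,0,7]}
    - {"slide":[10,35,0]}
    - {"slide":[10,35,0]}

```text
invalid input at $.moves[1]: expected keys slide, twist, gripper
```

servo_tool:
  moves:
    - {"slide":[0,0,35],"twist":[0,0,7],"gripper":50}
    - {"slide":[0,0,35],"twist":[0,0,7],"gripper":50}
    - {"slide":[0,0,30],"twist":[0,0,7],"gripper":50}
    - {"slide":[0,0,25],"twist":[0,0,7],"gripper":50}
    - {"slide":[15,35,0],"twist":[0,0,7],"gripper":50}
    - {"slide":[15,35,0],"twist":[0,0,7],"gripper":50}
    - {"slide":[15,35,0],"twist":[0,0,7],"gripper":50}
    - {"slide":[15,35,0],"twist":[0,0,7],"gripper":50}
    - {"slide":[15,35,0],"twist":[0,0,7],"gripper":50}
    - {"slide":[15,35,0],"twist":[0,0,7],"gripper":50}
    - {"slide":[15,35,0],"twist":[0,0,7],"gripper":50}
    - {"slide":[15,35,0],"twist":[0,0,7],"gripper":50}
    - {"slide":[15,35,0],"twist":[0,0,7],"gripper":50}
    - {"slide":[15,35,0],"twist":[0,0,7],"gripper":50}
    - {"slide":[15,35,0],"twist":[0,0,7],"gripper":50}
    - {"slide":[15,35,0],"twist":[0,0,7],"gripper":50}
    - {"slide":[15,35,0],"twist":[0,0,7],"gripper":50}
    - {"slide":[15,35,0],"twist":[0,0,7],"gripper":50}
    - {"slide":[15,35,0],"twist":[0,0,3.6],"gripper":50}
    - {"slide":[15,35,0],"twist":[0,0,0],"gripper":50}

```text
t: 1.77
position: [0.4648, 0.0601, 0.3561]
tool_rot: [-0.0, 0.226, 0.974, -0.0]
force: [1.4, -0.4, 0.5]
grip_width: 0.0498
gripper_force: 0.0
```

servo_tool:
  moves:
    - {"slide":[10,35,0],"twist":[0,0,0],"gripper":50}
    - {"slide":[10,35,0],"twist":[0,0,0],"gripper":50}
    - {"slide":[5,30,0],"twist":[0,0,0],"gripper":50}
    - {"slide":[4.5,20,0],"twist":[0,0,0],"gripper":50}
    - {"slide":[0,0,-30],"twist":[0,0,0],"gripper":50}
    - {"slide":[0,0,-30],"twist":[0,0,0],"gripper":50}
    - {"slide":[0,0,-30],"twist":[0,0,0],"gripper":50}
    - {"slide":[0,0,-10],"twist":[0,0,0],"gripper":50}
    - {"slide":[0,0,0],"twist":[0,0,0],"gripper":50}
    - {"slide":[0,0,0],"twist":[0,0,0],"gripper":50}

```text
t: 2.6
position: [0.4944, 0.1779, 0.2568]
tool_rot: [-0.0, 0.228, 0.974, -0.0]
force: [1.0, 0.2, 0.8]
grip_width: 0.0501
gripper_force: 0.0
```

servo_tool:
  force: 40
  moves:
    - {"slide":[0,2.5,-20],"twist":[0,0,0],"gripper":50}
    - {"slide":[0,0,-20],"twist":[0,0,0],"gripper":50}
    - {"slide":[0,0,-20],"twist":[0,0,0],"gripper":50}
    - {"slide":[0,0,-20],"twist":[0,0,0],"gripper":50}
    - {"slide":[0,0,-10],"twist":[0,0,0],"gripper":50}
    - {"slide":[0,0,0],"twist":[0,0,0],"gripper":50}
    - {"slide":[0,0,0],"twist":[0,0,0],"gripper":50}
    - {"slide":[0,0,0],"twist":[0,0,0],"gripper":35}
    - {"slide":[0,0,0],"twist":[0,0,0],"gripper":25}
    - {"slide":[0,0,0],"twist":[0,0,0],"gripper":20}
    - {"slide":[0,0,0],"twist":[0,0,0],"gripper":15}
    - {"slide":[0,0,0],"twist":[0,0,0],"gripper":10}
    - {"slide":[0,0,0],"twist":[0,0,0],"gripper":5}
    - {"slide":[0,0,0],"twist":[0,0,0],"gripper":5}
    - {"slide":[0,0,0],"twist":[0,0,0],"gripper":5}

```text
t: 3.85
position: [0.4952, 0.1806, 0.1676]
tool_rot: [0.001, 0.227, 0.974, 0.0]
force: [0.0, -0.0, 5.2]
grip_width: 0.0163
gripper_force: 40.1
```

Run:
```python
from h import *
s=readout.observe();print(s["t"],s["position"],s["force"],s["grip_width"],s["gripper_force"])
c=cam("side");cv2.imwrite("pics/g.png",cv2.resize(c["pixels"][60:240,190:330],None,fx=3,fy=3))
```

```text
3.85 [0.49520573 0.18058502 0.16757388] [ 0.04204118 -0.04093503  5.1779331 ] 0.016252053727181928 40.07067382335663
```

View pics/g.png

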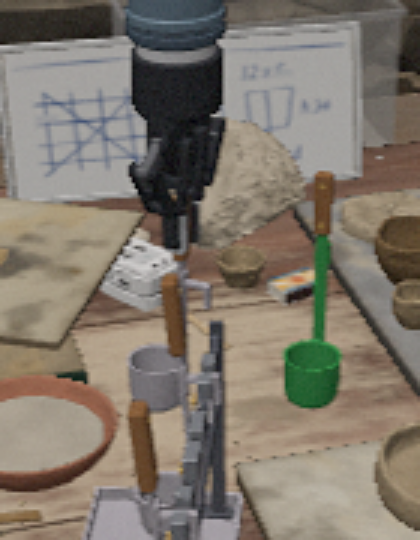

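The fingers hold the grip with a 16 mm opening at 40 N, and the dipper is upright. I'll lift it and go round in front of the rack.

servo_tool:
  force: 60
  moves:
    - {"slide":[0,0,5],"twist":[0,0,0],"gripper":5}
    - {"slide":[0,0,20],"twist":[0,0,0],"gripper":5}
    - {"slide":[0,0,25],"twist":[0,0,0],"gripper":5}
    - {"slide":[0,0,25],"twist":[0,0,0],"gripper":5}
    - {"slide":[0,0,25],"twist":[0,0,0],"gripper":5}
    - {"slide":[-15,0,10],"twist":[0,0,0],"gripper":5}
    - {"slide":[-25,0,0],"twist":[0,0,2],"gripper":5}
    - {"slide":[-25,-10,0],"twist":[0,0,2],"gripper":5}
    - {"slide":[-25,-20,0],"twist":[0,0,2],"gripper":5}
    - {"slide":[-20,-25,0],"twist":[0,0,2],"gripper":5}
    - {"slide":[0,-30,0],"twist":[0,0,2],"gripper":5}
    - {"slide":[0,-30,0],"twist":[0,0,2],"gripper":5}
    - {"slide":[0,-30,0],"twist":[0,0,2],"gripper":5}
    - {"slide":[0,-30,0],"twist":[0,0,2],"gripper":5}
    - {"slide":[0,-30,0],"twist":[0,0,2],"gripper":5}
    - {"slide":[0,-30,0],"twist":[0,0,2],"gripper":5}
    - {"slide":[0,-30,0],"twist":[0,0,2],"gripper":5}
    - {"slide":[0,-25,0],"twist":[0,0,0],"gripper":5}
    - {"slide":[0,-15,0],"twist":[0,0,0],"gripper":5}
    - {"slide":[0,-6,0],"twist":[0,0,0],"gripper":5}

```text
t: 5.57
position: [0.3837, -0.1324, 0.276]
tool_rot: [-0.001, 0.039, 0.999, -0.0]
force: [0.3, 0.4, -2.2]
grip_width: 0.0161
gripper_force: 58.9
```

servo_tool:
  moves:
    - {"slide":[0,0,0],"twist":[0,0,0],"gripper":5}
    - {"slide":[0,0,0],"twist":[0,0,0],"gripper":5}
    - {"slide":[0,0,0],"twist":[0,0,0],"gripper":5}

```text
t: 5.82
position: [0.384, -0.1293, 0.2762]
tool_rot: [-0.0, 0.037, 0.999, 0.0]
force: [-0.6, 0.4, -2.1]
grip_width: 0.0159
gripper_force: 58.9
```

Run:
```python
from h import *
s=readout.observe();print(s["t"],s["position"],s["tool_rot"],s["force"],s["wrist_torque"],s["grip_width"])
for n in("side","top"):
    c=cam(n);np.savez(n+"1.npz",**c)
    cv2.imwrite(f"pics/{n}1.png",c["pixels"])
```

```text
5.8167 [ 0.38396715 -0.12933846  0.27615887] [-2.52410135e-04  3.69996496e-02  9.99315145e-01  4.50102311e-04] [-0.60569277  0.36251015 -2.05837445] [-0.00579959 -0.03702451  0.02011207] 0.01586942402250518
```

View pics/side1.png

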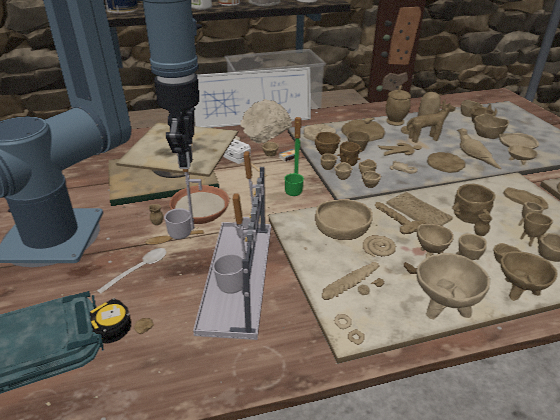

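The side view shows the dipper upright in the gripper at (180,205), in front of the rack. The neighbours have not moved. Next I'll measure the held hook and handle relative to the saddle.

Run:
```python
from h import *
np.set_printoptions(precision=4,suppress=True)
a=np.radians(-4.2);ex=np.array([np.cos(a),np.sin(a)]);ey=np.array([-ex[1],ex[0]])
S=cloud(np.load("side1.npz"));T=cloud(np.load("top1.npz"))
tcp=np.array([.38397,-.12934]);print("tcp rack axes",tcp@ex,tcp@ey)
for n,C in(("S",S),("T",T)):
    Q=C.reshape(-1,3);Q=np.c_[Q[:,:2]@ex,Q[:,:2]@ey,Q[:,2]]
    Q=Q[(abs(Q[:,1]-tcp@ey)<.05)&(Q[:,0]>.32)&(Q[:,0]<.46)]
    for z in((.11,.15),(.165,.21),(.215,.236),(.237,.250),(.25,.26)):
        w=Q[(Q[:,2]>z[0])&(Q[:,2]<z[1])]
        if len(w)>2: print(n,z,len(w),np.percentile(w,[3,50,97],axis=0).tolist())
```

```text
tcp rack axes 0.392411468236363 -0.10087138393311468
S (0.11, 0.15) 594 [[0.34038423346633717, -0.12516893248418606, 0.11391777560003594], [0.36455177240369907, -0.11132491356447335, 0.13460954838896672], [0.3927294684558038, -0.07469488226752728, 0.14895722131509564]]
S (0.165, 0.21) 58 [[0.38967679012106243, -0.10631418752781155, 0.1658031938972847], [0.39271844230210373, -0.10293217016615752, 0.18703636157421333], [0.3940790484086828, -0.09396064220661696, 0.2077041700070661]]
S (0.215, 0.236) 46 [[0.3897945963613986, -0.10621568726987432, 0.2156892995075657], [0.3937632574419835, -0.10332278729155442, 0.22489584471550084], [0.4192410048300644, -0.095235273617261, 0.23532229873602065]]
S (0.237, 0.25) 75 [[0.3902838532283106, -0.1059515909159324, 0.23763164122243258], [0.4032420336908597, -0.1020881718128575, 0.24241889087798751], [0.4191665512427452, -0.09620204649636467, 0.24910680942094643]]
S (0.25, 0.26) 16 [[0.39069710773823135, -0.10617743769511508, 0.25083779522294736], [0.3929157887226691, -0.10226345650781257, 0.2548382710329062], [0.39502471331752437, -0.09443468413221424, 0.25810519286493094]]
T (0.11, 0.15) 36 [[0.3484343607290843, -0.10005910793697854, 0.11164115342566115], [0.35687753975427816, -0.08743221122875855, 0.11373723165243593], [0.3961666761881311, -0.07605595251213017, 0.14601654968108202]]
T (0.215, 0.236) 3 [[0.41623394919491163, -0.09800392828308423, 0.2227860525817427], [0.4179443584193885, -0.09716517171640227, 0.2295011576709124], [0.41957797925913864, -0.09688418634478499, 0.23230492485269905]]
T (0.237, 0.25) 7 [[0.41502253460664673, -0.10218719948909676, 0.24228505470392203], [0.4168767574217238, -0.09886567190763342, 0.24409862202816746], [0.4189125871135841, -0.09697969484916368, 0.24533421692046314]]
```

servo_tool:
  moves:
    - {"slide":[15,-1.1,0],"twist":[0,0,0],"gripper":5}
    - {"slide":[20,-1.5,0],"twist":[0,0,0],"gripper":5}
    - {"slide":[20,-1.5,0],"twist":[0,0,0],"gripper":5}
    - {"slide":[20,-1.5,0],"twist":[0,0,0],"gripper":5}
    - {"slide":[20,-1.5,0],"twist":[0,0,0],"gripper":5}
    - {"slide":[15,-1.1,0],"twist":[0,0,0],"gripper":5}
    - {"slide":[9.5,-0.7,0],"twist":[0,0,0],"gripper":5}
    - {"slide":[0,0,0],"twist":[0,0,0],"gripper":5}
    - {"slide":[0,0,0],"twist":[0,0,0],"gripper":5}
    - {"slide":[0,0,-10],"twist":[0,0,0],"gripper":5}
    - {"slide":[0,0,-10],"twist":[0,0,0],"gripper":5}
    - {"slide":[0,0,-10],"twist":[0,0,0],"gripper":5}
    - {"slide":[0,0,-5],"twist":[0,0,0],"gripper":5}
    - {"slide":[0,0,0],"twist":[0,0,0],"gripper":5}
    - {"slide":[0,0,0],"twist":[0,0,0],"gripper":5}
    - {"slide":[0,0,0],"twist":[0,0,0],"gripper":5}

```text
t: 7.25
position: [0.5038, -0.1396, 0.2416]
tool_rot: [0.0, 0.038, 0.999, -0.0]
force: [-0.3, 0.2, -1.7]
grip_width: 0.0162
gripper_force: 58.8
```

Run:
```python
from h import *
s=readout.observe();print(s["t"],s["position"],s["tool_rot"],s["force"],s["wrist_torque"],s["grip_width"])
c=cam("side");np.savez("side2.npz",**c)
cv2.imwrite(f"pics/s2.png",cv2.resize(c["pixels"][100:300,190:330],None,fx=3,fy=3,interpolation=3))
```

```text
7.25 [ 0.50380376 -0.13958523  0.24159446] [ 2.40535788e-04  3.75368711e-02  9.99295208e-01 -1.15618234e-04] [-0.33682102  0.20374797 -1.70637383] [ 0.01258839 -0.06046102  0.02118202] 0.016188475739648288
```

View pics/s2.png

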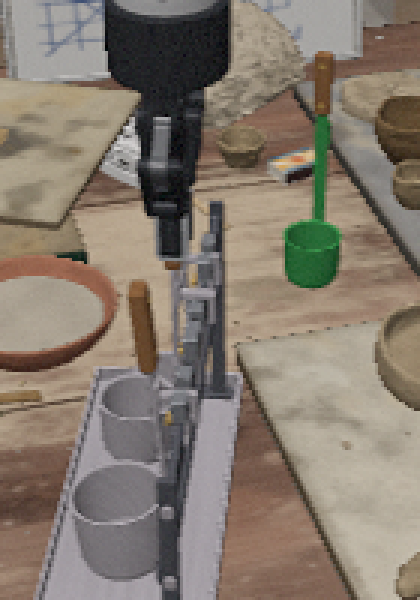

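The hook hangs just above the saddle top at (200,292) in the crop, and its nose is behind the rail. Now I'll lower it gently until it touches.

servo_tool:
  moves:
    - {"slide":[0,0,-2],"twist":[0,0,0],"gripper":5}
    - {"slide":[0,0,-2],"twist":[0,0,0],"gripper":5}
    - {"slide":[0,0,-1],"twist":[0,0,0],"gripper":5}
    - {"slide":[0,0,-0.5],"twist":[0,0,0],"gripper":5}
    - {"slide":[0,0,0],"twist":[0,0,0],"gripper":5}
    - {"slide":[0,0,0],"twist":[0,0,0],"gripper":5}

```text
t: 7.8
position: [0.5037, -0.1394, 0.2358]
tool_rot: [-0.0, 0.037, 0.999, 0.0]
force: [-0.3, 0.2, -2.5]
grip_width: 0.0163
gripper_force: 58.9
```

servo_tool:
  moves:
    - {"slide":[0,0,-0.5],"twist":[0,0,0],"gripper":5}
    - {"slide":[0,0,-0.5],"twist":[0,0,0],"gripper":5}
    - {"slide":[0,0,0],"twist":[0,0,0],"gripper":5}
    - {"slide":[0,0,0],"twist":[0,0,0],"gripper":5}

```text
t: 8.13
position: [0.5037, -0.1394, 0.2348]
tool_rot: [-0.0, 0.037, 0.999, -0.0]
force: [-0.0, 0.3, -3.0]
grip_width: 0.0158
gripper_force: 58.9
```

servo_tool:
  moves:
    - {"slide":[0,0,-0.5],"twist":[0,0,0],"gripper":5}
    - {"slide":[0,0,0],"twist":[0,0,0],"gripper":5}
    - {"slide":[0,0,0],"twist":[0,0,0],"gripper":5}

```text
t: 8.38
position: [0.5038, -0.1395, 0.2346]
tool_rot: [0.0, 0.037, 0.999, -0.0]
force: [-1.0, 0.4, 0.2]
grip_width: 0.0159
gripper_force: 59.3
```

Contact came at the predicted height: the vertical force rose from −2.5 N to +0.2 N. I'll add a light preload and slide toward the notch.

servo_tool:
  moves:
    - {"slide":[0,0,-0.3],"twist":[0,0,0],"gripper":5}
    - {"slide":[-0.07,-1,0],"twist":[0,0,0],"gripper":5}
    - {"slide":[-0.07,-1,0],"twist":[0,0,0],"gripper":5}
    - {"slide":[-0.07,-1,0],"twist":[0,0,0],"gripper":5}
    - {"slide":[-0.07,-1,0],"twist":[0,0,0],"gripper":5}
    - {"slide":[0,0,0],"twist":[0,0,0],"gripper":5}

```text
t: 8.88
position: [0.5039, -0.1433, 0.2345]
tool_rot: [0.001, 0.037, 0.999, 0.0]
force: [0.4, 4.2, 6.1]
grip_width: 0.0166
gripper_force: 59.8
```

servo_tool:
  moves:
    - {"slide":[-0.07,-1,0],"twist":[0,0,0],"gripper":5}
    - {"slide":[-0.07,-1,0],"twist":[0,0,0],"gripper":5}
    - {"slide":[-0.07,-1,0],"twist":[0,0,0],"gripper":5}
    - {"slide":[0,0,0],"twist":[0,0,0],"gripper":5}
    - {"slide":[0,0,0],"twist":[0,0,0],"gripper":5}

```text
t: 9.3
position: [0.5035, -0.1466, 0.2342]
tool_rot: [0.0, 0.037, 0.999, -0.0]
force: [0.6, 3.3, 4.7]
grip_width: 0.0162
gripper_force: 59.8
```

servo_tool:
  moves:
    - {"slide":[-0.07,-1,0],"twist":[0,0,0],"gripper":5}
    - {"slide":[-0.07,-1,0],"twist":[0,0,0],"gripper":5}
    - {"slide":[0,0,0],"twist":[0,0,0],"gripper":5}
    - {"slide":[0,0,0],"twist":[0,0,0],"gripper":5}

```text
t: 9.63
position: [0.5023, -0.1489, 0.233]
tool_rot: [-0.001, 0.038, 0.999, -0.0]
force: [1.4, -0.4, -2.0]
grip_width: 0.0163
gripper_force: 58.9
```

servo_tool:
  moves:
    - {"slide":[-0.07,-1,0],"twist":[0,0,0],"gripper":5}
    - {"slide":[0,0,0],"twist":[0,0,0],"gripper":5}
    - {"slide":[0,0,0],"twist":[0,0,0],"gripper":5}

```text
t: 9.88
position: [0.5028, -0.1496, 0.2336]
tool_rot: [-0.0, 0.038, 0.999, -0.0]
force: [0.6, -0.2, -1.7]
grip_width: 0.0162
gripper_force: 58.9
```

The load vanished near y −0.148, so the hook is over the notch. I'll lower it in small checked steps.

servo_tool:
  moves:
    - {"slide":[0,0,-1],"twist":[0,0,0],"gripper":5}
    - {"slide":[0,0,-1],"twist":[0,0,0],"gripper":5}
    - {"slide":[0,0,0],"twist":[0,0,0],"gripper":5}
    - {"slide":[0,0,0],"twist":[0,0,0],"gripper":5}

```text
t: 10.22
position: [0.5029, -0.1494, 0.2319]
tool_rot: [-0.0, 0.037, 0.999, 0.0]
force: [0.2, -0.6, -1.5]
grip_width: 0.0161
gripper_force: 58.9
```

servo_tool:
  moves:
    - {"slide":[0,0,-1],"twist":[0,0,0],"gripper":5}
    - {"slide":[0,0,-1],"twist":[0,0,0],"gripper":5}
    - {"slide":[0,0,-1],"twist":[0,0,0],"gripper":5}
    - {"slide":[0,0,0],"twist":[0,0,0],"gripper":5}
    - {"slide":[0,0,0],"twist":[0,0,0],"gripper":5}

```text
t: 10.63
position: [0.5029, -0.1494, 0.2289]
tool_rot: [-0.0, 0.037, 0.999, 0.0]
force: [0.9, 0.1, -2.7]
grip_width: 0.016
gripper_force: 58.9
```

servo_tool:
  moves:
    - {"slide":[0,0,-1],"twist":[0,0,0],"gripper":5}
    - {"slide":[0,0,-1],"twist":[0,0,0],"gripper":5}
    - {"slide":[0,0,-1],"twist":[0,0,0],"gripper":5}
    - {"slide":[0,0,-1],"twist":[0,0,0],"gripper":5}
    - {"slide":[0,0,-1],"twist":[0,0,0],"gripper":5}
    - {"slide":[0,0,0],"twist":[0,0,0],"gripper":5}
    - {"slide":[0,0,0],"twist":[0,0,0],"gripper":5}

```text
t: 11.22
position: [0.503, -0.1494, 0.2239]
tool_rot: [-0.0, 0.037, 0.999, 0.0]
force: [0.1, -0.1, -1.0]
grip_width: 0.0163
gripper_force: 58.9
```

servo_tool:
  moves:
    - {"slide":[0,0,-0.5],"twist":[0,0,0],"gripper":5}
    - {"slide":[0,0,-0.5],"twist":[0,0,0],"gripper":5}
    - {"slide":[0,0,0],"twist":[0,0,0],"gripper":5}
    - {"slide":[0,0,0],"twist":[0,0,0],"gripper":5}

```text
t: 11.55
position: [0.503, -0.1494, 0.223]
tool_rot: [-0.0, 0.037, 0.999, -0.0]
force: [0.7, 0.3, -0.3]
grip_width: 0.0164
gripper_force: 58.9
```

servo_tool:
  moves:
    - {"slide":[0,0,-0.5],"twist":[0,0,0],"gripper":5}
    - {"slide":[0,0,0],"twist":[0,0,0],"gripper":5}
    - {"slide":[0,0,0],"twist":[0,0,0],"gripper":5}

```text
t: 11.8
position: [0.503, -0.1495, 0.2226]
tool_rot: [0.0, 0.037, 0.999, -0.0]
force: [0.3, -0.4, -1.1]
grip_width: 0.0162
gripper_force: 59.2
```

servo_tool:
  moves:
    - {"slide":[0,0,-0.3],"twist":[0,0,0],"gripper":5}
    - {"slide":[0,0,-0.2],"twist":[0,0,0],"gripper":5}
    - {"slide":[0,0,0],"twist":[0,0,0],"gripper":5}
    - {"slide":[0,0,0],"twist":[0,0,0],"gripper":5}

```text
t: 12.13
position: [0.5031, -0.1495, 0.2226]
tool_rot: [0.0, 0.037, 0.999, -0.0]
force: [-1.1, 0.7, 4.2]
grip_width: 0.0161
gripper_force: 59.6
```

Run:
```python
from h import *
s=readout.observe();print(s["t"],s["position"],s["force"],s["wrist_torque"])
c=cam("side");np.savez("side3.npz",**c)
cv2.imwrite(f"pics/s3.png",cv2.resize(c["pixels"][100:300,190:330],None,fx=3,fy=3,interpolation=3))
```

```text
12.1333 [ 0.50310529 -0.14947392  0.22256194] [-1.14185042  0.66029408  4.24469633] [0.15269716 0.24407145 0.04886901]
```

View pics/s3.png

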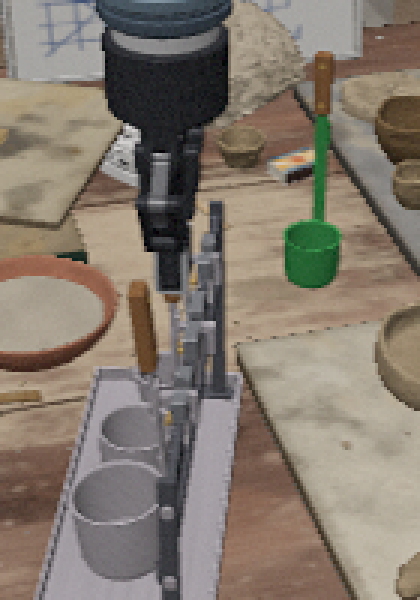

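The hook is on the notch floor: contact again at exactly 12 mm below the saddle top, with +4 N, and the hook sits between the saddle halves at (195,330). I'll ease the handle back toward the rest, relax the preload, and release slowly.

servo_tool:
  force: 20
  moves:
    - {"slide":[0.5,0,0.2],"twist":[0,0,0],"gripper":5}
    - {"slide":[0.5,0,0],"twist":[0,0,0],"gripper":5}
    - {"slide":[0.5,-0.1,0],"twist":[0,0,0],"gripper":5}
    - {"slide":[0.5,-0.1,0],"twist":[0,0,0],"gripper":5}
    - {"slide":[0,0,0],"twist":[0,0,0],"gripper":5}
    - {"slide":[0,0,0],"twist":[0,0,0],"gripper":5}
    - {"slide":[0,0,0],"twist":[0,0,0],"gripper":5}

```text
t: 12.77
position: [0.5042, -0.1496, 0.2226]
tool_rot: [-0.001, 0.037, 0.999, -0.0]
force: [-5.3, 0.1, 7.0]
grip_width: 0.0161
gripper_force: 60.0
```

servo_tool:
  moves:
    - {"slide":[0,0,0],"twist":[0,0,0],"gripper":17}
    - {"slide":[0,0,0],"twist":[0,0,0],"gripper":18}
    - {"slide":[0,0,0],"twist":[0,0,0],"gripper":19}
    - {"slide":[0,0,0],"twist":[0,0,0],"gripper":21}
    - {"slide":[0,0,0],"twist":[0,0,0],"gripper":23}
    - {"slide":[0,0,0],"twist":[0,0,0],"gripper":26}
    - {"slide":[0,0,0],"twist":[0,0,0],"gripper":30}
    - {"slide":[0,0,0],"twist":[0,0,0],"gripper":35}
    - {"slide":[0,0,0],"twist":[0,0,0],"gripper":40}
    - {"slide":[0,0,0],"twist":[0,0,0],"gripper":40}
    - {"slide":[0,0,0],"twist":[0,0,0],"gripper":40}

```text
t: 13.68
position: [0.505, -0.1496, 0.2222]
tool_rot: [0.0, 0.037, 0.999, -0.0]
force: [0.0, -0.3, -0.4]
grip_width: 0.0398
gripper_force: 0.0
```

Run:
```python
from h import *
s=readout.observe();print(s["t"],s["position"],s["force"],s["wrist_torque"],s["grip_width"])
c=cam("side");np.savez("side4.npz",**c)
cv2.imwrite(f"pics/s4.png",cv2.resize(c["pixels"][100:300,190:330],None,fx=3,fy=3,interpolation=3))
```

```text
13.6833 [ 0.5049989  -0.14960866  0.22221208] [ 0.02341045 -0.31128203 -0.42158005] [ 0.04053004  0.02910125 -0.03657032] 0.03983252733190638
```

View pics/s4.png

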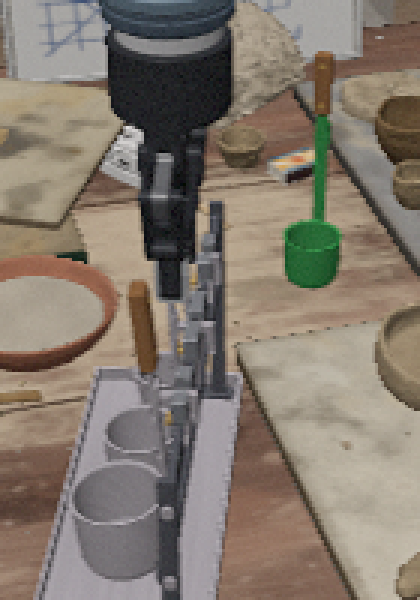

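The grip is released with no force on the tool. The dipper hangs with its hook at about (195,330), between the saddle halves. I'll retract straight up and check.

servo_tool:
  moves:
    - {"slide":[0,0,5],"twist":[0,0,0],"gripper":40}
    - {"slide":[0,0,15],"twist":[0,0,0],"gripper":40}
    - {"slide":[0,0,20],"twist":[0,0,0],"gripper":40}
    - {"slide":[0,0,25],"twist":[0,0,0],"gripper":40}
    - {"slide":[0,0,25],"twist":[0,0,0],"gripper":40}
    - {"slide":[0,0,25],"twist":[0,0,0],"gripper":40}
    - {"slide":[-20,0,10],"twist":[0,0,0],"gripper":40}
    - {"slide":[-30,0,0],"twist":[0,0,0],"gripper":40}
    - {"slide":[-30,0,0],"twist":[0,0,0],"gripper":40}
    - {"slide":[-30,0,0],"twist":[0,0,0],"gripper":40}
    - {"slide":[-30,0,0],"twist":[0,0,0],"gripper":40}
    - {"slide":[0,0,0],"twist":[0,0,0],"gripper":40}
    - {"slide":[0,0,0],"twist":[0,0,0],"gripper":40}
    - {"slide":[0,0,0],"twist":[0,0,0],"gripper":40}

```text
t: 14.9
position: [0.3654, -0.1498, 0.3479]
tool_rot: [0.001, 0.038, 0.999, -0.0]
force: [-0.7, 0.3, -0.2]
grip_width: 0.04
gripper_force: 0.0
```

Run:
```python
from h import *
np.set_printoptions(precision=4,suppress=True)
a=np.radians(-4.2);ex=np.array([np.cos(a),np.sin(a)]);ey=np.array([-ex[1],ex[0]])
s=cam("side");t=cam("top")
im=np.hstack([cv2.resize(s["pixels"][110:300,190:290],None,fx=3,fy=3,interpolation=3),cv2.resize(t["pixels"][200:390,250:410],None,fx=3,fy=3,interpolation=3)])
cv2.imwrite("pics/f.png",im)
for n,c in(("S",s),("T",t)):
    Q=cloud(c).reshape(-1,3);Q=np.c_[Q[:,:2]@ex-.491,Q[:,:2]@ey+.109,Q[:,2]]
    for nm,y in(("small",.08),("mid",-.004),("large",-.08)):
        w=Q[(abs(Q[:,1]-y)<.03)&(Q[:,0]>-.02)&(Q[:,0]<.06)&(Q[:,2]>.16)&(Q[:,2]<.30)]
        for lo,hi,h in((.262,.28,"griptop"),(.186,.194,"hooktop"),(.21,.27,"grip")):
            k=w[(w[:,2]>lo)&(w[:,2]<hi)]
            if len(k)>3: print(n,nm,h,len(k),k.mean(0),k[:,2].max())
```

```text
S small griptop 35 [0.0108 0.0798 0.2667] 0.27079720004821795
S small hooktop 55 [0.0324 0.0769 0.1903] 0.19376743280518705
S small grip 157 [0.0134 0.0775 0.2454] 0.26963804332773367
S mid griptop 42 [ 0.0176 -0.0048  0.2671] 0.27105770122763123
S mid hooktop 66 [ 0.0351 -0.0091  0.1902] 0.19379286224938685
S mid grip 191 [ 0.0187 -0.0072  0.2431] 0.26987568636628007
S large griptop 50 [ 0.0109 -0.0797  0.2669] 0.27039099522113946
S large hooktop 82 [ 0.0309 -0.0811  0.1904] 0.1939260895145991
S large grip 226 [ 0.0131 -0.0824  0.2438] 0.2697442474726302
T small griptop 54 [0.011  0.0811 0.2686] 0.2728722599232898
T small hooktop 47 [0.034  0.0808 0.1907] 0.19342533172346132
T small grip 49 [0.0116 0.0824 0.2624] 0.2699287679648913
T mid griptop 54 [ 0.0171 -0.0026  0.2694] 0.27250665271704444
T mid hooktop 53 [ 0.0354 -0.004   0.1905] 0.19396423117397865
T mid grip 66 [ 0.0167 -0.0001  0.2553] 0.2699877460435851
T large griptop 54 [ 0.0106 -0.0779  0.2684] 0.27145995540059753
T large hooktop 57 [ 0.0329 -0.0775  0.1904] 0.1939523380771776
T large grip 86 [ 0.0121 -0.075   0.2545] 0.2699970734858059
```

View pics/f.png

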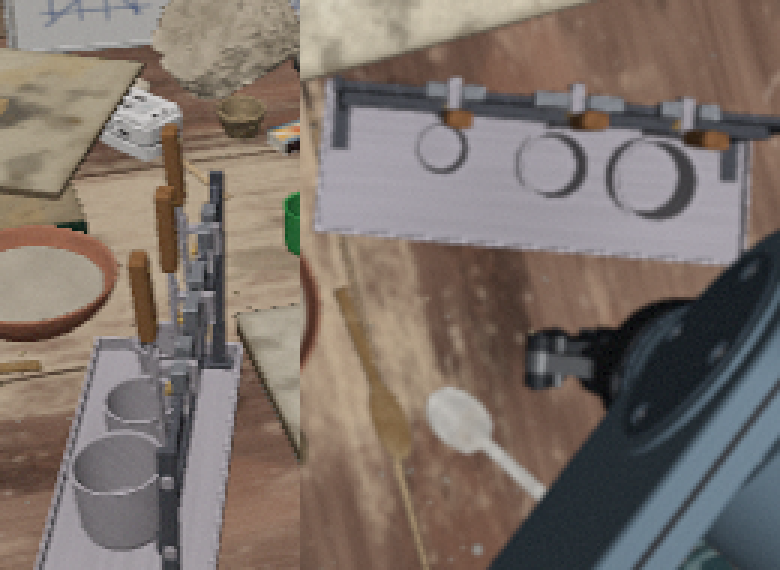

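All three grips and hooks sit at the same height (hook tops 0.190 m, grip tops 0.271 m). The new dipper is in the notch and leaning on the back-rest, the neighbours are still hanging, and the arm is clear.

```bash
python3 -c "
from station import ticket;print(ticket.job_done())"
```

```text
the job is handed in; nothing more can be done
None
```

The steel dipper hangs fully home in the empty saddle's notch, both neighbours are still on their saddles, and the job was handed in at about 15 s of the 64 s allowed; no verdict was returned.

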